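# Find the blind dowel hole and refit the missing bun foot

## Robot

A 7-joint arm with a two-finger parallel gripper is mounted at the origin on the work surface. World frame = base frame: x ahead of the robot, y to its left, z up, the work surface at z = 0. Lengths are in mm, angles in rad, forces in N, time in s.
With the tool pointing down it reaches from about 400 to 875 mm from the base axis. Payload 4.4 kg.
Tool frame: the origin (TCP) lies midway between the tips of the shut fingers; the grasp point (between the pads) lies ctrl.grip_depth behind it (ctrl.grip_depth is the distance from the TCP to the grasp point, in mm); z points along the fingers, y is the line along which they close (so a half turn about z gives the same grasp; the last joint's range is limited). The gripper opens to 85 mm and grips with 20 to 120 N. Pads are 22 mm wide; open, the fingers measure 114 mm over their backs; the gripper's body (76 mm by 85 mm) begins 54 mm behind the grasp point. The pads swing forward as they close: fully open they stand 13 mm farther back than shut.
Start: joints at [-1.332, 0.628, 0.038, 1.517, -0.027, 0.996, -0.02], TCP at [195.042, 620.061, 231.313] pointing down, gripper open.
Joint ranges: [-3.06, 3.06], [-0.37, 2.12], [-1.25, 1.32], [0.18, 2.47], [-1.1, 4.24], [0.23, 1.98], [-2.94, 2.94]. Speed limits (rad/s): [2.57, 2.57, 3.14, 3.14, 3.14, 3.14, 3.14].

## Interface

Orientations are given as [roll, pitch, yaw] about the fixed x, y, z axes, in that order (R = Rz(yaw) Ry(pitch) Rx(roll)).
In Python, from cell import ctrl gives the robot as it stands.
- The arm moves only by the tool carry_out, never from a script. Its argument "deltas" is one flat list of numbers, 7 for each row, row after row: the turn, a rotation vector about the tool's x, y, z in degrees, then the shift along the tool's x, y, z in m, then the closure, from -1 (fully open) to 1 (shut). In form: [wx, wy, wz, dx, dy, dz, claw, wx, wy, wz, dx, dy, dz, claw, ...]. A call has 1 to 12 rows; each row shifts and turns the commanded pose from where the row before left it, along the tool's axes as they then stand; what a row does not reach is not made up. A row lasts 1/8 s, in which the tool goes at most 62.5 mm and 10.7 degrees, less where a joint would pass 70% of its speed; a pose out of reach is approached as far as the arm can. A call with a gripper value outside its range is refused whole. The fingers move at their own pace and stop on an object; the grip force is fixed at half the most. Time passes only in rows, so rows that do not move let the fingers close. It gives the time, the measured TCP pose, the force, the opening and the grip force at its end, in the units of the state.
- ctrl.read_state(): the state, without advancing time (a new reading comes with each control period).
- ctrl.get_image(name): name is "side" or "top"; returns the picture (384x512x3 uint8, red, green, blue); there is no depth.
- ctrl.calibration(name): a dict with "mtx" (3x3 intrinsics, pixels), "R" (3x3) and "t" (3): a world point X has camera coordinates R X + t. Camera axes: x right, y down, z forward; pixel columns grow to the right and rows downward; lengths in mm; the calibration is good to about 2 mm. A picture is of the moment at which its call begins. calibration takes no time and is no camera call.
- ctrl.finish_job(): hands the job in; it is judged then, once.
The state is a dict: "clock": time; "qpos": joint angles; "qd": joint speeds; "tau": joint torques, N m; "eef_pos": TCP position; "tool_rot": TCP orientation; "force": force on the tool from outside, world axes, zero at the start; "torque": the same for the moment, N m; "width": finger opening in mm; "gripper_force": force on a finger pad.
Only numpy, scipy, OpenCV 4.12 (cv2) and the standard library are available. Lean on these libraries where they do the work, as an engineer would, in place of code of your own. Each camera call takes 0.05 s, during which the arm holds its last target. There are 200 camera calls.

## Task

The lacquered display board lies upside down on its foam pad with one of its four bun feet missing. Take the red foot out of the drying block, feel with its dowel for the black-on-black hole at the bare corner by sweeping it lightly over the lacquer until it drops in, then press the foot fully home so that its collar sits flush, and let go. Press gently throughout, so as not to bruise the lacquer, and leave the two knobs in the block, the jar and the brush where they are.

Things in the scene. Friction and masses are not known exactly. Their poses are not given: they have to be found in the camera images.
- foot: Loose red bun foot, gilt band, about 60 g. Origin on its axis at the shoulder (underside of the collar), z away from the dowel. Collar 32 mm across (z 0 to 6 mm), neck 22 (6 to 12), bun 38 with straight sides from z 17 to 37, top at 42. Wooden dowel 10 mm thick from z 0 to -15. Starts upright, dowel down in one of the block's three holes, collar on the block's top.
- dowel_end (a point): Centre of the free end of the foot's dowel, 15 mm below foot along its axis; the end is chamfered by 1.2 mm.
- pad: Grey foam pad under the board, 270 x 210 x 30 mm, origin under its centre. The board cannot move sideways on it; pressed, it sinks 1 mm for each 2.5 N, at most 12 mm, and springs back. More than 25 N from the foot bruises the board's lacquer, and more than 10 N from the gripper.
- block: Plywood drying block, fixed to the table, 170 (its x) x 56 (its y) x 25 mm high, origin at the centre of its underside. Three holes 14 mm wide, 19 mm deep, at x = -56, 0, +56 mm hold the foot and the two knobs, in any order.
- board: Display board, upside down, 250 (x) x 190 (y) mm, origin at the centre of its lower face (30 mm above the table unless pressed), z up. Flat black field 24 mm above the origin; the red moulding round it, 14 mm wide, stands 6 mm above the field. Fixed feet like the loose one stand on the field at (x, y) = (-78, 50), (-78, -50), (78, -50) mm, 42 mm high.
- seat (a point): Point on the black field (board x = 78, y = 50 mm) where the fourth foot belongs by symmetry. The blind hole was bored by hand: its centre is 4 to 8 mm from here, in an unknown direction, black in black, hard to see. 11.4 mm wide, 18 mm deep, square to the field, which is otherwise smooth and flat. With the foot home its collar lies on the field.
- knob_black: Small black turned knob, 24 mm across, standing 26 mm above the block in one of its holes; origin at its shoulder. To be left alone.
- knob_green: Small dark green turned knob, 24 mm across, standing 26 mm above the block in one of its holes; origin at its shoulder. To be left alone.
- jar: Amber glass jar with a white cap, 56 mm across, 75 mm high, origin at the centre of its underside. To be left alone.
- brush: Brush 180 mm long lying on the table, origin under its middle. To be left alone.
There are look-alikes about, which are no part of the job. What is meant by the foot is not green or turquoise, and is the smaller of those in its own colour.

How it is judged:
By the outcome, as a careful person would: the job done as asked, in the order asked, and still so for the second after the job is handed in, with the robot touching nothing.
It also fails if it takes over 70 s, if anything falls off the work surface, if the arm or the gripper's body presses on something with over 40 N, if the wrist force passes 120 N, or if a joint passes its speed limit or range.

## Working session

There is one attempt and no reset: what is moved stays moved. The work goes in short steps, Python scripts to look and compute and a tool call to move; the robot and the scene stay as the last step left them, time stands still between calls to the robot, and variables do not carry over. Pictures are saved under pics/ and viewed, at most 10 in all, crops included, and the job is handed in when it is done.

Besides the shell and the picture viewer there is one more tool, called after ">>>" by a JSON object that holds its "name" and its "arguments". carry_out: Moves the arm, as the interface text tells. Its arguments: {"type":"object","properties":{"deltas":{"type":"array"}},"required":["deltas"]}

```bash
mkdir -p pics
cat > h.py <<'E'
import numpy as np, cv2
from cell import ctrl
def ray(name,uv):
    c=ctrl.calibration(name);K,R,t=[np.array(c[k],float) for k in("mtx","R","t")]
    d=R.T@np.linalg.inv(K)@np.array([uv[0],uv[1],1.]);o=-R.T@t.ravel();return o,d
def onplane(name,uv,z):
    o,d=ray(name,uv);return o+d*(z-o[2])/d[2]
def proj(name,X):
    c=ctrl.calibration(name);K,R,t=[np.array(c[k],float) for k in("mtx","R","t")]
    p=K@(R@np.array(X,float)+t.ravel());return p[:2]/p[2]
def snap(name,fn=None):
    im=ctrl.get_image(name)
    if fn: cv2.imwrite('pics/'+fn,im[:,:,::-1])
    return im
E
python3 - <<'E'
from h import *
snap('top','top0.png');snap('side','side0.png')
s=ctrl.read_state();print(s,ctrl.grip_depth)
for n in('top','side'):
    o,d=ray(n,(256,192));print(n,o,d,ctrl.calibration(n)['mtx'])
E
```

```text
{'clock': 0.1, 'qpos': array([-1.33178632,  0.62928046,  0.03847496,  1.5182726 , -0.02699626,
        0.99630196, -0.01999893]), 'qd': array([ 0.00035112, -0.00242411, -0.00016687, -0.00225801,  0.00035515,
       -0.00100917, -0.00050343]), 'tau': array([ 2.50879049e-03, -5.64539909e+01,  1.22997187e+00, -1.93976712e+01,
        1.11733441e-02,  5.38865483e-03, -1.16342298e-05]), 'eef_pos': array([194.8919845 , 619.50105205, 230.46274657]), 'tool_rot': array([-3.13984958e+00,  4.01160941e-05,  2.83676125e+00]), 'force': array([ 0.55637036, -0.13706998,  0.98345254]), 'torque': array([-0.07328642, -0.0081124 , -0.05645877]), 'gripper_force': 0.0, 'width': 85.37766081789094} 18.700000000000003
top [ 393.12305674   30.00845664 1070.60556689] [ 0.15210108 -0.03472099 -0.98778484] [[392.01840471   0.         253.98697817]
 [  0.         392.01840471 189.75471645]
 [  0.           0.           1.        ]]
side [  414.70821781 -1078.77512638   732.20382249] [ 0.11544322  0.84481052 -0.52252014] [[462.12877386   0.         253.95059707]
 [  0.         462.12877386 194.9076357 ]
 [  0.           0.           1.        ]]
```

View pics/top0.png

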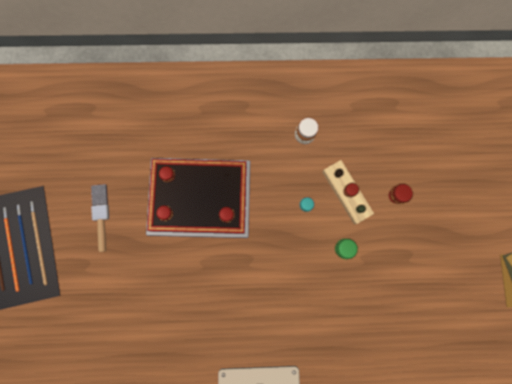

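View pics/side0.png

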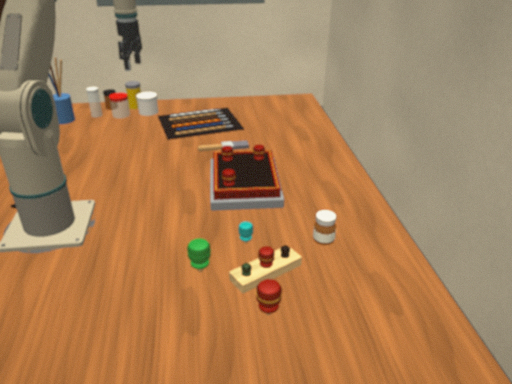

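The top view shows the board with feet at about (167,173), (165,213) and (227,214), so the bare corner is at about (228,174). The foot is in the block's middle hole at (351,189), between a black and a green knob. The bigger red look-alike is at (402,193), the jar at (308,130) and the brush at (100,215). The side view agrees: foot at (266,256), board at (245,172).

Run:
```python
from h import *
ims=np.mean([snap('top').astype(float) for _ in range(12)],0)
im=np.clip(ims,0,255).astype(np.uint8)
hsv=cv2.cvtColor(im,cv2.COLOR_RGB2HSV)
H,S,V=cv2.split(hsv)
red=(((H<6)|(H>170))&(S>140)&(V>60)).astype(np.uint8)
n,l,st,c=cv2.connectedComponentsWithStats(red)
for i in range(1,n):
    if st[i,4]>20: print('red',st[i],c[i])
# block: pale
pale=((H>12)&(H<32)&(V>170)&(S<140)).astype(np.uint8)
pale[:, :300]=0;pale[:,400:]=0
pale=cv2.morphologyEx(pale,cv2.MORPH_CLOSE,np.ones((15,15)))
n,l,st,c=cv2.connectedComponentsWithStats(pale);i=1+np.argmax(st[1:,4])
r=cv2.minAreaRect(cv2.findContours((l==i).astype(np.uint8),0,2)[0][0]);print('block',r)
b=cv2.boxPoints(r);P=np.array([onplane('top',p,25) for p in b]);print(P.round(1),P.mean(0))
# board: dark+red region outline 
a=cv2.resize(im[150:250,135:260],None,fx=6,fy=6,interpolation=cv2.INTER_CUBIC)
crop=ims[160:190,205:245].mean(2)
a2=np.clip((crop-5)*8,0,255).astype(np.uint8)
print(crop[4:26:1,10:36].astype(int))
b2=cv2.resize(a2,None,fx=12,fy=12,interpolation=cv2.INTER_CUBIC)
out=np.zeros((600,750,3),np.uint8);out[:]=a[:600,:750]
cv2.imwrite('pics/board.png',out[:,:,::-1])
f=cv2.resize(im[165:240,300:420],None,fx=6,fy=6,interpolation=cv2.INTER_CUBIC)
cv2.imwrite('pics/block.png',f[:,:,::-1])
```

```text
red [152 163  90  66 704] [190.20028409 188.54119318]
red [346 184  12  12 112] [351.58928571 189.1875    ]
red [393 184  19  18 265] [402.25283019 192.86415094]
red [156 205  15  15 174] [163.15517241 212.01149425]
red [218 207  16  15 181] [225.59116022 213.63535912]
red [184 231  24   1  24] [195.5 231. ]
block ((348.6069030761719, 191.21530151367188), (65.26333618164062, 21.136655807495117), 58.626991271972656)
[[ 613.6 -191.    25. ]
 [ 643.4 -242.7   25. ]
 [ 487.2 -325.    25. ]
 [ 459.  -273.9   25. ]] [ 550.8129647  -258.16476556   25.        ]
[[83 86 87 88 88 86 85 85 85 84 85 88 91 92 91 90 89 88 90 93 97 98 97 97
  97 96]
 [57 58 59 60 60 60 60 61 60 62 62 64 65 66 66 66 66 67 68 70 72 72 73 74
  74 75]
 [39 39 38 39 40 40 40 41 42 42 43 43 45 44 45 45 45 46 47 49 50 50 50 51
  52 56]
 [32 32 32 32 32 32 32 33 33 33 33 33 34 34 34 34 34 34 35 36 36 36 36 37
  37 45]
 [32 33 31 32 32 32 32 32 31 31 32 31 32 31 32 31 32 32 31 31 32 32 32 31
  31 41]
 [32 32 32 32 32 32 32 32 32 32 32 32 32 32 32 32 32 32 32 33 32 32 31 31
  32 42]
 [33 32 32 33 32 32 32 32 32 31 32 31 31 3
[... 586 characters left out ...]
31 32 32 32 31 32 32 32 31
  33 45]
 [33 32 32 32 32 32 32 32 32 31 31 31 31 31 31 32 32 32 32 32 32 32 32 32
  33 45]
 [33 32 32 32 32 31 31 31 33 32 32 31 31 32 32 31 32 32 32 32 32 32 32 32
  33 46]
 [32 32 32 32 32 32 32 32 32 31 32 31 32 32 32 32 32 31 32 32 31 32 32 31
  34 46]
 [32 32 32 32 32 31 31 32 32 32 32 32 32 31 32 31 32 32 32 32 32 32 32 32
  33 46]
 [32 32 32 32 32 32 31 32 32 31 31 32 32 32 31 32 32 31 32 31 32 32 32 31
  34 48]
 [32 32 32 32 32 32 31 32 32 31 31 32 32 32 32 32 31 32 31 32 32 32 31 31
  35 49]
 [32 32 32 32 31 32 31 31 31 31 32 31 31 32 31 31 31 32 32 32 32 31 32 32
  35 49]
 [32 32 32 32 32 32 31 32 32 32 31 31 31 32 32 32 31 32 32 32 31 32 31 32
  36 50]]
```

View pics/board.png

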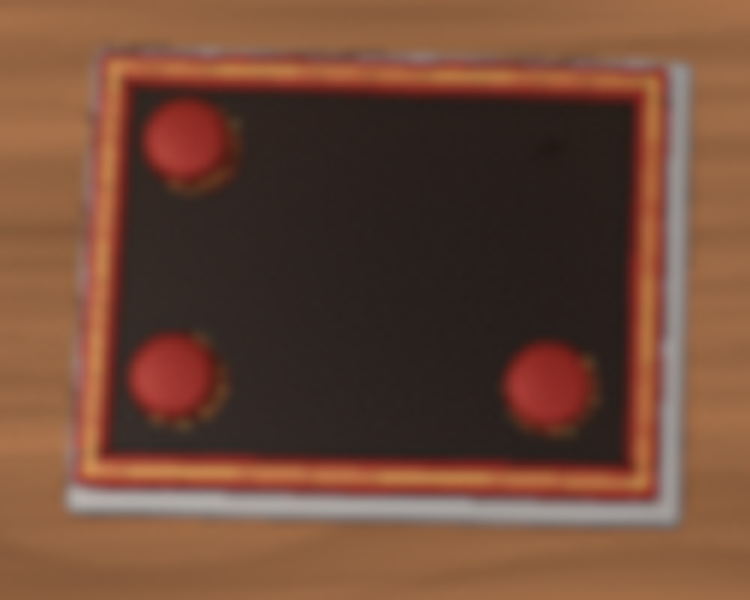

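View pics/block.png

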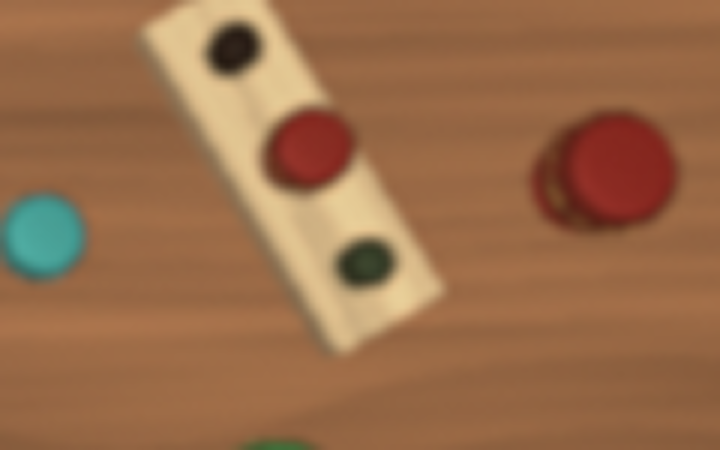

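The crops show a faint dark spot, probably the hole, at full-frame pixel (226.5,175). The foot's bun is at (351.6,188.5), and the knobs sit either side of it along the block.

Run:
```python
from h import *
ims=np.mean([snap('top').astype(float) for _ in range(12)],0)
g=ims.mean(2);w=np.clip(31-g[170:181,219:233],0,None);w[w<.6]=0
yy,xx=np.mgrid[170:181,219:233];u=((w*xx).sum()/w.sum(),(w*yy).sum()/w.sum())
print('hole px',u,onplane('top',u,54))
im=ims.astype(np.uint8);hsv=cv2.cvtColor(im,cv2.COLOR_RGB2HSV);H,S,V=cv2.split(hsv)
sat=((S>150)&((H<7)|(H>170))).astype(np.uint8)
for x,y,z in((351,189,64),(163,212,93),(225,213,93),(166,172,93)):
    m=np.zeros_like(sat);cv2.circle(m,(x,y),12 if z<70 else 9,1,-1)
    # bun: red channel with low green
    q=((ims[:,:,0]>60)&(ims[:,:,1]<60)&(m>0)).astype(np.uint8)
    c=max(cv2.findContours(q,0,2)[0],key=cv2.contourArea)
    (a,b),r=cv2.minEnclosingCircle(c);M=cv2.moments(c);p=(M['m10']/M['m00'],M['m01']/M['m00'])
    print('bun',p,(a,b),r,onplane('top',p,z),onplane('top',(a,b),z))
# field dark quad
q=((ims.max(2)<50)).astype(np.uint8);q[:150]=0;q[240:]=0;q[:,:140]=0;q[:,250:]=0
q=cv2.morphologyEx(q,cv2.MORPH_OPEN,np.ones((3,3)))
c=max(cv2.findContours(q,0,2)[0],key=cv2.contourArea);r=cv2.minAreaRect(c)
P=np.array([onplane('top',p,57) for p in cv2.boxPoints(r)]);print('field',r,P.round(1),P.mean(0))
# side view foot
s=snap('side').astype(float)
q=((s[:,:,0]>70)&(s[:,:,1]<45)).astype(np.uint8)
n,l,st,c=cv2.connectedComponentsWithStats(q)
for i in range(1,n):
    if st[i,4]>25: print('side',st[i],c[i])
print('proj foot axis z46,62 ->',proj('side',(556,-264,47)))
```

```text
hole px (np.float64(226.11453396524485), np.float64(174.2472353870458)) [599.03471259  71.74879024  54.        ]
bun (351.25535168195717, 189.41743119266056) (351.4090881347656, 189.81817626953125) 6.837191581726074 [ 548.70011293 -255.05822936   64.        ] [ 547.62863882 -255.39037037   64.        ]
bun (163.31458842705783, 212.48573757131211) (163.0, 212.0) 9.000100135803223 [497.88333156 227.87311546  93.        ] [499.11779504 228.66055309  93.        ]
bun (225.79039704524467, 213.93167128347181) (226.34397888183594, 214.3155975341797) 8.518210411071777 [490.15511936  72.75070536  93.        ] [489.15719959  71.3879872   93.        ]
bun (166.03623188405797, 172.45410628019323) (166.0, 172.0) 9.000100135803223 [599.3867092  221.78587447  93.        ] [600.56149436 221.88448977  93.        ]
field ((202.17501831054688, 195.69932556152344), (72.91632080078125, 58.921714782714844), 1.5911403894424438) [[471.6 230.9  57. ]
 [626.3 227.6  57. ]
 [616.4  36.2  57. ]
 [461.3  44.   57. ]] [543.89857004 134.65486935  57.        ]
side [108  92  18   9  96] [116.625       96.63541667]
side [222 147  10   6  42] [226.5952381  149.52380952]
side [254 146  10   6  43] [258.62790698 148.25581395]
side [217 152  58  36 250] [243.584 160.884]
side [222 168  14  10 109] [228.27522936 172.33944954]
side [222 179  13   9  77] [228.37662338 182.72727273]
side [215 189  64   9 423] [246.3427896  193.39243499]
side [260 248  13  11  69] [266.02898551 253.63768116]
side [261 261  10   6  35] [265.88571429 263.28571429]
side [258 280  23  20 192] [269.16666667 292.09375   ]
side [260 303  18  10 123] [268.46341463 307.04065041]
proj foot axis z46,62 -> [268.3546523  258.34406344]
```

>>> {"name": "carry_out", "arguments": {"deltas": [0, 0, 0, -0.0435, -0.0198, 0, -1, 0, 0, 0, -0.0435, -0.0198, 0, -1, 0, 0, 0, -0.0435, -0.0198, 0, -1, 0, 0, 0, -0.0435, -0.0198, 0, -1, 0, 0, 0, -0.0435, -0.0198, 0, -1, 0, 0, 0, -0.0435, -0.0198, 0, -1, 0, 0, 0, -0.0435, -0.0198, 0, -1, 0, 0, 0, -0.0435, -0.0198, 0, -1, 0, 0, 0, -0.0435, -0.0198, 0, -1, 0, 0, 0, -0.0435, -0.0198, 0, -1, 0, 0, 10, 0, 0, 0, -1, 0, 0, 10, 0, 0, 0, -1]}}

```text
clock: 2.85
eef_pos: [551.2, 299.7, 231.2]
tool_rot: [3.142, -0.0, 2.48]
force: [-0.6, -0.5, 0.4]
width: 85.3
gripper_force: 0.0
```

>>> {"name": "carry_out", "arguments": {"deltas": [0, 0, 10.4, 0, 0, 0, -1, 0, 0, 10.4, 0, 0, 0, -1, 0, 0, 10.4, 0, 0, 0, -1, 0, 0, 10.4, 0, 0, 0, -1, 0, 0, 10.4, 0, 0, 0, -1, 0, 0, 10.4, 0, 0, 0, -1, 0, 0, 10.4, 0, 0, 0, -1, 0, 0, 10.4, 0, 0, 0, -1, 0, 0, 10.4, 0, 0, 0, -1, 0, 0, 10.4, 0, 0, 0, -1, 0, 0, 10.4, 0, 0, 0, -1]}}

```text
clock: 4.22
eef_pos: [550.5, 300.9, 231.3]
tool_rot: [-3.141, -0.0, 0.486]
force: [-0.8, 0.2, 0.4]
width: 85.2
gripper_force: 0.0
```

>>> {"name": "carry_out", "arguments": {"deltas": [0, 0, 0, -0.0263, 0.0491, 0, -1, 0, 0, 0, -0.0263, 0.0491, 0, -1, 0, 0, 0, -0.0263, 0.0491, 0, -1, 0, 0, 0, -0.0263, 0.0491, 0, -1, 0, 0, 0, -0.0263, 0.0491, 0, -1, 0, 0, 0, -0.0263, 0.0491, 0, -1, 0, 0, 0, -0.0263, 0.0491, 0, -1, 0, 0, 0, -0.0263, 0.0491, 0, -1, 0, 0, 0, -0.0263, 0.0491, 0, -1, 0, 0, 0, -0.0263, 0.0491, 0, -1, 0, 0, 0, 0, 0, 0, -1, 0, 0, 0, 0, 0, 0, -1]}}

```text
clock: 5.72
eef_pos: [550.2, -255.7, 231.0]
tool_rot: [-3.14, -0.0, 0.491]
force: [0.3, 0.6, -0.5]
width: 85.5
gripper_force: 0.0
```

Run:
```python
from h import *
a=snap('side')[150:330,190:370];b=snap('top')[130:240,280:420]
a=cv2.resize(a,None,fx=2.2,fy=2.2);b=cv2.resize(b,None,fx=2.8,fy=2.8)
o=np.zeros((400,800,3),np.uint8);o[:a.shape[0],:a.shape[1]]=a;o[:b.shape[0],400:400+b.shape[1]]=b
cv2.imwrite('pics/p3.png',o[:,:,::-1]);s=ctrl.read_state();print(s['eef_pos'],s['tool_rot'],s['qpos'])
```

```text
[ 550.70442802 -254.32590185  231.03607832] [-3.14016963e+00 -5.97620436e-04  4.93528771e-01] [ 1.43541006e-03  6.43732914e-01  6.46597166e-01  1.65574980e+00
 -4.47118976e-01  9.95406088e-01 -2.77044836e-01]
```

View pics/p3.png

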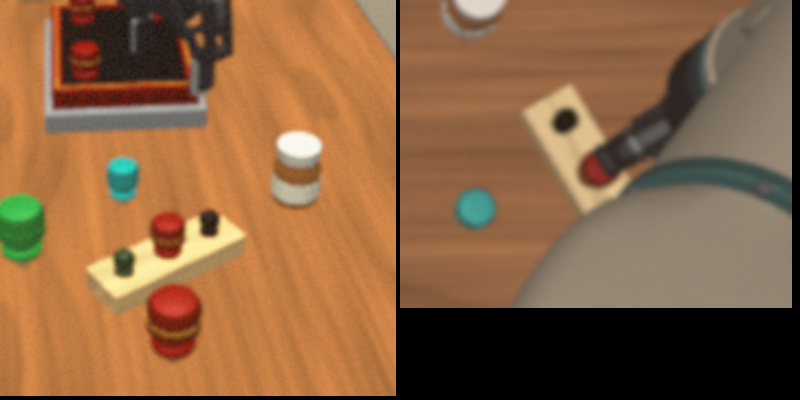

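The side crop shows the gripper (at top) and the foot standing between the knobs. In the top crop the fingers line up across the block at the foot. Descending.

>>> {"name": "carry_out", "arguments": {"deltas": [0, 0, 0, -0.0018, 0.0013, 0.03, -1, 0, 0, 0, 0, 0, 0.035, -1, 0, 0, 0, 0, 0, 0.035, -1, 0, 0, 0, 0, 0, 0.035, -1, 0, 0, 0, 0, 0, 0.03, -1, 0, 0, 0, 0, 0, 0.015, -1, 0, 0, 0, 0, 0, 0.01, -1, 0, 0, 0, 0, 0, 0.007, -1, 0, 0, 0, 0, 0, 0, -1]}}

```text
clock: 6.95
eef_pos: [549.4, -258.4, 34.5]
tool_rot: [3.141, -0.0, 0.491]
force: [-0.8, -0.7, 0.3]
width: 85.3
gripper_force: 0.0
```

>>> {"name": "carry_out", "arguments": {"deltas": [0, 0, 0, 0, 0, 0, 1, 0, 0, 0, 0, 0, 0, 1, 0, 0, 0, 0, 0, 0, 1, 0, 0, 0, 0, 0, 0, 1, 0, 0, 0, 0, 0, 0, 1, 0, 0, 0, 0, 0, 0, 1, 0, 0, 0, 0, 0, 0, 1, 0, 0, 0, 0, 0, 0, 1]}}

```text
clock: 7.95
eef_pos: [549.6, -258.6, 35.0]
tool_rot: [3.141, -0.001, 0.491]
force: [-0.8, 0.5, 5.0]
width: 36.0
gripper_force: 59.7
```

>>> {"name": "carry_out", "arguments": {"deltas": [0, 0, 0, 0, 0, -0.003, 1, 0, 0, 0, 0, 0, -0.01, 1, 0, 0, 0, 0, 0, -0.025, 1, 0, 0, 0, 0, 0, -0.035, 1, 0, 0, 0, 0, 0, -0.035, 1, 0, 0, 0, 0, 0, -0.022, 1, 0, 0, 0, 0, 0, 0, 1, 0, 0, 0, 0, 0, 0, 1]}}

```text
clock: 8.95
eef_pos: [548.7, -257.8, 163.5]
tool_rot: [-3.14, 0.001, 0.491]
force: [-0.8, 1.0, -1.0]
width: 36.1
gripper_force: 60.0
```

Run:
```python
from h import *
s=ctrl.read_state();p=s['eef_pos'];print(p,s['tool_rot'],s['width'],s['gripper_force'],s['force'])
u=proj('side',p).astype(int);print(u)
a=snap('side')[u[1]-55:u[1]+55,u[0]-70:u[0]+70]
cv2.imwrite('pics/p4.png',cv2.resize(a,None,fx=5,fy=5,interpolation=cv2.INTER_CUBIC)[:,:,::-1])
```

```text
[ 548.70287863 -257.75826649  163.47303139] [-3.14017235e+00  6.35656424e-04  4.91182193e-01] 36.05693164041897 60.00731706619263 [-0.7571881   0.97799566 -1.03533226]
[265 215]
```

View pics/p4.png

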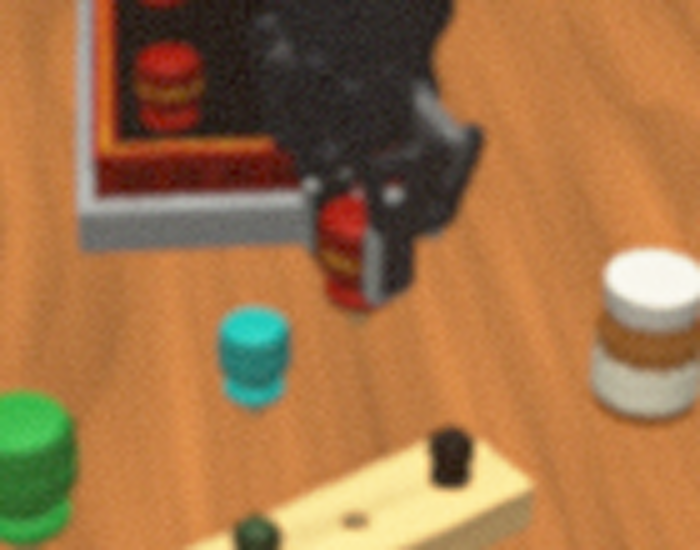

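The foot is held upright in the fingers, its middle hole is empty, and both knobs are still in place. Now turning and carrying it to the bare corner.

>>> {"name": "carry_out", "arguments": {"deltas": [0, 0, 9.4, 0, 0, 0, 1, 0, 0, 9.4, 0, 0, 0, 1, 0, 0, 9.3, 0, 0, 0, 1, 0, 0, 0, 0.005, -0.033, 0, 1, 0, 0, 0, 0.0065, -0.043, 0, 1, 0, 0, 0, 0.0065, -0.043, 0, 1, 0, 0, 0, 0.0065, -0.043, 0, 1, 0, 0, 0, 0.0065, -0.043, 0, 1, 0, 0, 0, 0.0065, -0.043, 0, 1, 0, 0, 0, 0.0065, -0.043, 0, 1, 0, 0, 0, 0.006, -0.038, 0, 1, 0, 0, 0, 0, 0, 0, 1]}}

```text
clock: 10.5
eef_pos: [598.4, 75.6, 162.2]
tool_rot: [-3.14, 0.003, 0.007]
force: [-0.5, -0.4, -1.4]
width: 36.6
gripper_force: 60.1
```

>>> {"name": "carry_out", "arguments": {"deltas": [0, 0, 0, 0, 0, 0.02, 1, 0, 0, 0, 0, 0, 0.02, 1, 0, 0, 0, 0, 0, 0.02, 1, 0, 0, 0, 0, 0, 0, 1]}}

```text
clock: 11.0
eef_pos: [597.3, 70.0, 101.9]
tool_rot: [3.141, 0.004, -0.001]
force: [-0.8, 0.3, -0.6]
width: 36.6
gripper_force: 60.1
```

Run:
```python
from h import *
s=ctrl.read_state();p=s['eef_pos'];print(p,s['tool_rot'],s['width'],s['force'])
for dz in(-24.8,-9.8,0): print('side proj axis pts',proj('side',p+[0,0,dz]))
u=proj('side',p).astype(int)
x0,y0=u[0]-40,u[1]-30
im=np.mean([snap('side').astype(float) for _ in range(6)],0).astype(np.uint8)
a=im[y0:y0+60,x0:x0+80];print('crop origin',x0,y0)
cv2.imwrite('pics/p5.png',cv2.resize(a,None,fx=10,fy=10,interpolation=cv2.INTER_CUBIC)[:,:,::-1])
```

```text
[597.34611089  70.02714466 101.88702941] [ 3.14121031e+00  4.39800635e-03 -7.71901695e-04] 36.62604801177056 [-0.77149358  0.32327816 -0.55368455]
side proj axis pts [264.94807268 175.06507275]
side proj axis pts [265.03797563 170.5049468 ]
side proj axis pts [265.09729461 167.49612375]
crop origin 225 137
```

View pics/p5.png

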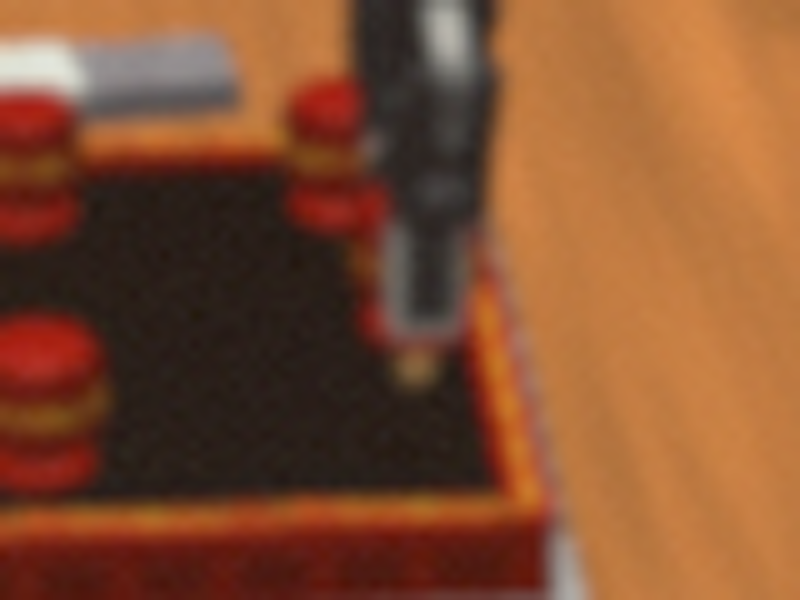

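The side crop shows the dowel tip at about pixel (266.3,174) over the black field near the bare corner, hanging straight below the fingers. I'll check the bias between the two cameras using the fixed feet.

Run:
```python
from h import *
for P,u in(((490.2,72.75,84),228.3),((599.4,221.8,88),258.6),((497.9,227.9,88),226.6)):
    print(proj('side',P),u)
H=np.array([599,71.7,54.])
print('hole',proj('side',H),'hole+1x',proj('side',H+[10,0,0])-proj('side',H),'y',proj('side',H+[0,10,0])-proj('side',H))
p=np.array([597.3,70,77.1]);print('dowel nominal',proj('side',p),'finger',proj('side',[597.3,45,102]))
im=np.mean([snap('side').astype(float) for _ in range(6)],0)
c=im[170:178,258:276]; m=(c[:,:,0]-c[:,:,2]); print(m.round().astype(int))
```

```text
[227.74820594 174.68842013] 228.3
[258.54756053 148.49618855] 258.6
[226.22509753 149.33232394] 226.6
hole [265.28851893 181.65743537] hole+1x [ 3.39021004 -0.20631483] y [-0.50481092 -1.7043063 ]
dowel nominal [264.93372848 175.06668006] finger [266.39693998 171.68261146]
[[ 17  14  22  48  73  72  56  44  43  42  39  38  42  73 124 156 154 122]
 [ 15  17  17  25  45  54  57  64  68  65  59  46  43  70 121 153 159 126]
 [ 20  15  16  16  24  33  48  64  76  71  59  39  32  63 114 147 158 136]
 [ 15  15  15  14  17  19  37  57  71  69  49  32  20  57 106 141 156 148]
 [ 15  16  16  18  15  12  34  46  57  52  38  19  20  46  95 136 154 155]
 [ 17  17  17  15  15  17  21  28  32  31  23  17  14  35  78 125 153 158]
 [ 18  15  15  20  13  16  16  18  19  21  15  18  13  27  72 120 150 163]
 [ 17  13  19  13  17  18  14  14  16  14  17  18  16  24  62 110 149 162]]
```

>>> {"name": "carry_out", "arguments": {"deltas": [0, 0, 0, -0.0075, 0.001, 0.01, 1, 0, 0, 0, 0, 0, 0.009, 1, 0, 0, 0, 0, 0, 0.001, 1, 0, 0, 0, 0, 0, 0.001, 1, 0, 0, 0, 0, 0, 0, 1, 0, 0, 0, 0, 0, 0, 1]}}

```text
clock: 12.35
eef_pos: [591.7, 69.7, 83.5]
tool_rot: [-3.142, -0.0, 0.001]
force: [-0.2, -0.2, -1.0]
width: 36.3
gripper_force: 60.1
```

>>> {"name": "carry_out", "arguments": {"deltas": [0, 0, 0, 0, 0, 0.001, 1, 0, 0, 0, 0, 0, 0.001, 1, 0, 0, 0, 0, 0, 0, 1, 0, 0, 0, 0, 0, 0, 1]}}

```text
clock: 12.85
eef_pos: [591.5, 69.7, 81.3]
tool_rot: [-3.142, 0.0, 0.001]
force: [0.1, -0.1, -0.4]
width: 36.2
gripper_force: 60.1
```

>>> {"name": "carry_out", "arguments": {"deltas": [0, 0, 0, 0, 0, 0.001, 1, 0, 0, 0, 0, 0, 0.001, 1, 0, 0, 0, 0, 0, 0.001, 1, 0, 0, 0, 0, 0, 0, 1, 0, 0, 0, 0, 0, 0, 1]}}

```text
clock: 13.48
eef_pos: [591.5, 69.7, 78.4]
tool_rot: [-3.142, -0.0, 0.001]
force: [0.0, 0.9, 0.2]
width: 36.3
gripper_force: 60.1
```

>>> {"name": "carry_out", "arguments": {"deltas": [0, 0, 0, 0, 0, 0.001, 1, 0, 0, 0, 0, 0, 0, 1, 0, 0, 0, 0, 0, 0, 1]}}

```text
clock: 13.85
eef_pos: [591.6, 69.7, 77.5]
tool_rot: [-3.142, -0.0, 0.001]
force: [-0.1, 0.6, 2.7]
width: 36.3
gripper_force: 60.2
```

>>> {"name": "carry_out", "arguments": {"deltas": [0, 0, 0, 0, 0, 0.0008, 1, 0, 0, 0, 0.001, -0.0003, 0, 1, 0, 0, 0, 0.001, -0.0003, 0, 1, 0, 0, 0, 0.001, -0.0003, 0, 1, 0, 0, 0, 0, 0, 0, 1]}}

```text
clock: 14.48
eef_pos: [595.1, 70.9, 76.1]
tool_rot: [-3.142, -0.001, 0.001]
force: [0.2, 0.3, -0.7]
width: 36.2
gripper_force: 60.1
```

>>> {"name": "carry_out", "arguments": {"deltas": [0, 0, 0, 0.001, -0.0003, 0, 1, 0, 0, 0, 0.001, -0.0003, 0, 1, 0, 0, 0, 0, 0, 0, 1]}}

```text
clock: 14.85
eef_pos: [596.0, 71.1, 76.2]
tool_rot: [3.141, 0.001, 0.001]
force: [-1.1, -0.2, -0.5]
width: 35.9
gripper_force: 60.1
```

>>> {"name": "carry_out", "arguments": {"deltas": [0, 0, 0, 0.001, -0.0003, 0, 1, 0, 0, 0, 0, 0, 0, 1]}}

```text
clock: 15.1
eef_pos: [596.5, 71.2, 76.1]
tool_rot: [3.141, 0.002, 0.0]
force: [-4.7, -1.3, -0.5]
width: 36.3
gripper_force: 60.0
```

The force along z vanished and a sideways force built up, so the dowel has dropped in and is touching the far wall. I'll back off to centre it, then lower gently.

>>> {"name": "carry_out", "arguments": {"deltas": [0, 0, 0, -0.001, 0.0003, 0, 1, 0, 0, 0, -0.0007, 0.0003, 0, 1, 0, 0, 0, 0, 0, 0, 1, 0, 0, 0, 0, 0, 0, 1]}}

```text
clock: 15.6
eef_pos: [596.2, 71.0, 76.6]
tool_rot: [-3.141, -0.001, 0.001]
force: [-1.0, -0.4, -1.3]
width: 36.6
gripper_force: 60.0
```

>>> {"name": "carry_out", "arguments": {"deltas": [0, 0, 0, 0, 0, 0.001, 1, 0, 0, 0, 0, 0, 0.001, 1, 0, 0, 0, 0, 0, 0, 1]}}

```text
clock: 15.98
eef_pos: [596.2, 70.9, 74.8]
tool_rot: [-3.141, -0.001, 0.001]
force: [-1.2, -0.4, 2.5]
width: 36.6
gripper_force: 60.0
```

>>> {"name": "carry_out", "arguments": {"deltas": [0, 0, 0, -0.0007, 0, 0, 1, 0, 0, 0, 0, 0, 0, 1, 0, 0, 0, 0, 0, 0, 1]}}

```text
clock: 16.35
eef_pos: [595.8, 70.9, 74.8]
tool_rot: [3.142, -0.001, 0.001]
force: [0.1, -0.7, 2.1]
width: 36.4
gripper_force: 60.1
```

>>> {"name": "carry_out", "arguments": {"deltas": [0, 0, 0, 0, 0, 0.001, 1, 0, 0, 0, 0, 0, 0.001, 1, 0, 0, 0, 0, 0, 0, 1, 0, 0, 0, 0, 0, 0, 1]}}

```text
clock: 16.85
eef_pos: [594.9, 70.7, 72.2]
tool_rot: [3.141, 0.001, 0.001]
force: [-0.0, -0.8, -0.9]
width: 36.5
gripper_force: 60.0
```

>>> {"name": "carry_out", "arguments": {"deltas": [0, 0, 0, 0, 0, 0.0015, 1, 0, 0, 0, 0, 0, 0.0015, 1, 0, 0, 0, 0, 0, 0.0015, 1, 0, 0, 0, 0, 0, 0, 1]}}

```text
clock: 17.35
eef_pos: [595.0, 70.7, 67.9]
tool_rot: [3.141, 0.0, 0.001]
force: [-0.2, -2.3, 0.3]
width: 36.2
gripper_force: 60.0
```

>>> {"name": "carry_out", "arguments": {"deltas": [0, 0, 0, 0, 0, 0.0015, 1, 0, 0, 0, 0, 0, 0.0015, 1, 0, 0, 0, 0, 0, 0.0005, 1, 0, 0, 0, 0, 0, 0, 1]}}

```text
clock: 17.85
eef_pos: [595.1, 70.7, 64.5]
tool_rot: [3.141, -0.0, 0.0]
force: [-0.6, -1.7, 0.5]
width: 36.2
gripper_force: 60.1
```

>>> {"name": "carry_out", "arguments": {"deltas": [0, 0, 0, 0, 0.0004, 0.001, 1, 0, 0, 0, 0, 0, 0.001, 1, 0, 0, 0, 0, 0, 0, 1, 0, 0, 0, 0, 0, 0, 1]}}

```text
clock: 18.35
eef_pos: [595.1, 70.7, 62.6]
tool_rot: [-3.141, -0.0, 0.001]
force: [-1.2, -1.6, 2.1]
width: 36.4
gripper_force: 60.2
```

>>> {"name": "carry_out", "arguments": {"deltas": [0, 0, 0, 0, 0, 0.001, 1, 0, 0, 0, 0, 0, 0.001, 1, 0, 0, 0, 0, 0, 0, 1, 0, 0, 0, 0, 0, 0, 1]}}

```text
clock: 18.85
eef_pos: [595.1, 70.6, 60.9]
tool_rot: [-3.141, -0.0, 0.001]
force: [-1.7, -1.1, 5.8]
width: 36.0
gripper_force: 60.5
```

>>> {"name": "carry_out", "arguments": {"deltas": [0, 0, 0, 0, 0, 0.001, 1, 0, 0, 0, 0, 0, 0.001, 1, 0, 0, 0, 0, 0, 0, 1, 0, 0, 0, 0, 0, 0, 1]}}

```text
clock: 19.35
eef_pos: [595.1, 70.6, 59.4]
tool_rot: [-3.141, -0.0, 0.001]
force: [-3.6, -1.5, 9.9]
width: 36.2
gripper_force: 60.9
```

>>> {"name": "carry_out", "arguments": {"deltas": [0, 0, 0, 0, 0, -0.0015, 1, 0, 0, 0, 0, 0, -0.0015, 1, 0, 0, 0, 0, 0, 0, 1, 0, 0, 0, 0, 0, 0, 1]}}

```text
clock: 19.85
eef_pos: [595.1, 70.6, 61.5]
tool_rot: [-3.141, 0.0, 0.001]
force: [-2.2, -0.4, 5.0]
width: 36.2
gripper_force: 60.7
```

>>> {"name": "carry_out", "arguments": {"deltas": [0, 0, 0, 0, 0, 0, -1, 0, 0, 0, 0, 0, 0, -1, 0, 0, 0, 0, 0, 0, -1, 0, 0, 0, 0, 0, 0, -1, 0, 0, 0, 0, 0, 0, -1, 0, 0, 0, 0, 0, 0, -1, 0, 0, 0, 0, 0, 0, -1, 0, 0, 0, 0, 0, 0, -1]}}

```text
clock: 20.85
eef_pos: [595.1, 70.5, 61.5]
tool_rot: [-3.142, 0.0, 0.001]
force: [0.6, -0.0, 0.3]
width: 85.1
gripper_force: 0.0
```

>>> {"name": "carry_out", "arguments": {"deltas": [0, 0, 0, 0, 0, -0.005, -1, 0, 0, 0, 0, 0, -0.015, -1, 0, 0, 0, 0, 0, -0.03, -1, 0, 0, 0, 0, 0, -0.04, -1, 0, 0, 0, 0, 0, -0.04, -1, 0, 0, 0, 0, 0, -0.03, -1, 0, 0, 0, -0.03, 0, -0.01, -1, 0, 0, 0, -0.05, 0, 0, -1, 0, 0, 0, -0.05, 0, 0, -1, 0, 0, 0, -0.05, 0, 0, -1, 0, 0, 0, 0, 0, 0, -1, 0, 0, 0, 0, 0, 0, -1]}}

```text
clock: 22.35
eef_pos: [416.3, 70.6, 232.5]
tool_rot: [-3.141, -0.003, 0.001]
force: [0.7, 0.9, -0.4]
width: 85.4
gripper_force: 0.0
```

Run:
```python
from h import *
s=ctrl.read_state();print(s['eef_pos'],s['force'],s['width'])
a=snap('side')[125:290,180:360];b=snap('top')[110:250,90:260]
a=cv2.resize(a[:100,:130],None,fx=4,fy=4,interpolation=cv2.INTER_CUBIC);b=cv2.resize(b,None,fx=1.6,fy=1.6)
o=np.zeros((400,800,3),np.uint8);o[:a.shape[0],:a.shape[1]]=a;o[:b.shape[0],525:525+b.shape[1]]=b
cv2.imwrite('pics/p6.png',o[:,:,::-1])
```

```text
[416.29337014  70.61047194 232.46279074] [ 0.72600094  0.928071   -0.4065025 ] 85.37877697967753
```

View pics/p6.png

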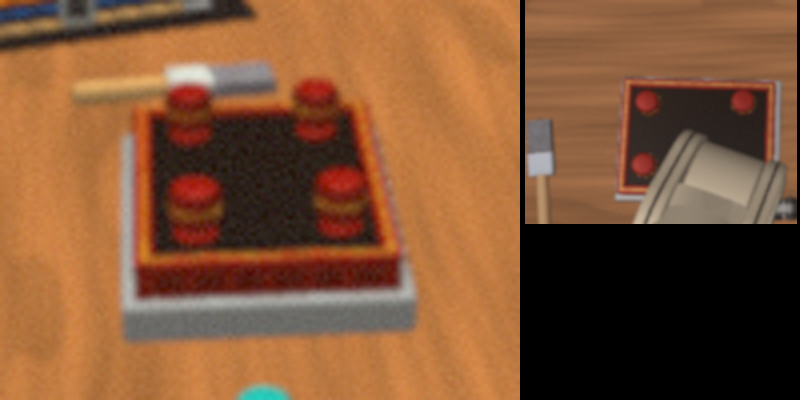

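The side crop shows the foot standing upright at the fourth corner. I'll check its height numerically against the neighbouring foot.

Run:
```python
from h import *
s=np.mean([snap('side').astype(float) for _ in range(10)],0)
q=((s[:,:,0]>70)&(s[:,:,1]<45)).astype(np.uint8)
n,l,st,c=cv2.connectedComponentsWithStats(q)
for i in range(1,n):
    if st[i,4]>20 and 130<c[i][1]<190: print(st[i],c[i])
# dark->red top edge & bottom edge profiles (subpixel) on R channel
for u in(228,265):
    p=s[155:195,u-1:u+3,0].mean(1);print(u,p.round().astype(int))
for z in(54,96): print(proj('side',(490.2,72.75,z)),proj('side',(598,71,z)))
```

```text
[222 147  10   6  49] [226.71428571 149.75510204]
[254 146  10   6  49] [258.71428571 148.53061224]
[218 152  55  36 340] [249.00882353 162.65882353]
[222 168  14  10 111] [228.28828829 172.45045045]
[259 175  16  11  90] [265.95555556 180.55555556]
[222 179  13   9  80] [228.2875 182.975 ]
228 [102  95 106 128 133 111  75  50  41  42  44  42  49  86 134 161 171 176
 175 154 122 106 106 115 116 106  98 105 129 140 124  88  91 137 164 155
 128 106  96  90]
265 [ 59  58  58  51  46  44  44  44  44  42  50  85 133 160 171 176 175 154
 123 105 109 121 121 107  97 106 129 140 122  85  57  96 153 171 148 116
 100  95  92  92]
[228.0107614  183.74116584] [264.98461919 181.79820409]
[227.64141153 171.0062169 ] [265.23718243 169.13125483]
```

```bash
python3 -c "
from cell import ctrl
print(ctrl.finish_job())"
```

```text
the job is handed in; nothing more can be done
None
```

The red foot is pressed fully home in the hole at the bare corner, level with the neighbouring foot to about 0.3 mm and let go; the highest force I read was about 10 N, I moved nothing else, and the job is handed in (the verdict was not shown).

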